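Box the stamped key tags

ROBOT

A 7-joint arm with a two-finger parallel gripper is mounted at the origin on the work surface. World frame = base frame: x ahead of the robot, y to its left, z up, the work surface at z = 0. Lengths are in m, angles in rad, forces in N, time in s.
With the tool pointing down it reaches from about 0.4 to 0.85 m from the base axis. Payload 6.9 kg.
Tool frame: the origin (TCP) lies at the centre of the arm's flange, where the gripper is bolted on; the fingertips stand 173 mm ahead of it and the grasp point (between the pads) lies 155 mm ahead of it; z points along the fingers, y is the line along which they close (so a half turn about z gives the same grasp; the last joint's range is limited). The gripper opens to 85 mm and grips with 20 to 120 N. Pads are 22 mm wide; open, the fingers measure 114 mm over their backs; the gripper's body (76 mm by 85 mm) begins 54 mm behind the grasp point. The pads swing forward as they close: fully open they stand 13 mm farther back than shut.
Start: joints at [-1.151, 0.507, -0.238, 1.5, 0.126, 1.149, -0.155], TCP at [0.193, 0.594, 0.405] pointing down, gripper open.
Joint ranges: [-3.08, 3.08], [-0.24, 2.05], [-1.43, 1.35], [0, 2.5], [-1.52, 4.66], [0.17, 1.96], [-2.89, 2.89]. Speed limits (rad/s): [2.39, 2.39, 3.14, 3.14, 3.14, 3.14, 3.14].

INTERFACE

Orientations are given as a unit quaternion [x, y, z, w].
In Python, from workcell import get_obs, viewer, job_done gives the robot as it stands.
- The arm moves only by the tool arm_command, never from a script. Its argument "plan" is text: rows parted by semicolons, each of 6 numbers parted by spaces: the shift along the tool's x, y, z in m, then the turn, a rotation vector about the tool's x, y, z in degrees. A call has 1 to 12 rows; each row is the pose to reach, as a shift and turn from the pose commanded when the call began, along the tool's axes at that moment; what a row does not reach only later rows make up. A row lasts 1/8 s, in which the tool goes at most 62.5 mm and 10.7 degrees, less where a joint would pass 70% of its speed; a pose out of reach is approached as far as the arm can. A call with a gripper value outside its range is refused whole. "gripper" is the opening, from 0 (shut) to 1 (fully open), set as the call begins (left out, the last holds). The fingers move at their own pace and stop on an object; "grip_force" is the grip in N (left out, the last holds). Time passes only in rows, so rows that repeat a pose let the fingers close. It gives the time, the measured TCP pose, the force, the opening and the grip force at its end, in the units of the state.
- get_obs(): the state, without advancing time (a new reading comes with each control period).
- viewer.snapshot(name): name is "scene" or "top"; returns a dict with "img" (420x560x3 uint8, blue, green, red), "fx", "fy", "cx", "cy" (pixels), "rvec" (rotation vector, rad) and "tvec" (3), from world to camera coordinates, as OpenCV has them. Camera axes: x right, y down, z forward; pixel columns grow to the right and rows downward; lengths in m; the calibration is good to about 2 mm. A picture is of the moment at which its call begins. There is no depth.
- job_done(): hands the job in; it is judged then, once.
The state is a dict: "time": time; "q": joint angles; "dq": joint speeds; "joint_efforts": joint torques, N m; "position": TCP position; "eef_rot": TCP orientation; "force": force on the tool from outside, world axes, zero at the start; "wrist_torque": the same for the moment, N m; "opening": finger opening in m; "grip_force": force on a finger pad.
Only numpy, scipy, OpenCV 4.12 (cv2) and the standard library are available. Lean on these libraries where they do the work, as an engineer would, in place of code of your own. Each camera call takes 0.05 s, during which the arm holds its last target. There are 200 camera calls.

TASK

The four stamped key tags have cooled on the pin of the stacking jig: lift the whole pile off the pin together and pack it into the wooden tag box, tilted so that one end goes in under the box's cap, until all four lie flat on one another right down in the box, strap slots at its low front. The jig lets you take the pile only by its ends and the box's thumb notches only by its long sides, so change your grip on a free spot of the board. Leave the other things on the table where they are.

Things in the scene. Friction and masses are not known exactly. Their poses are not given: they have to be found in the camera images.
- jig_floor (a point): Plywood stacking jig, fixed. Point: centre of its pedestal's top, 21 mm above the table (12 mm above the board), where the pile lies; z up. Pedestal 50 (x) x 80 (y) mm, 8 mm above a foot plate 110 x 100 mm. Two cheeks (44 mm long in x, 8 mm thick, 30 mm high) at y = +-30 mm, inner faces 52 mm apart, shut off the pile's long sides; its two ends overhang the pedestal by 7 mm and are free.
- jig_pin (a point): Top of the jig's upright steel pin (7 mm thick), 42 mm above the pedestal's top and 20 mm from its centre towards -x; it passes through the slots of the tags.
- box_floor (a point): Light wooden tag box, fixed. Point: centre of its inner floor, 14 mm above the table; x points from the low front to the capped end, z up. Inside 68 (x) x 52 (y) mm, walls and floor 5 mm thick. Side walls are 18 mm high at the front, 28 mm at the capped end, and cut away from x = -23 to +23 mm right down to the floor: thumb notches 46 mm wide.
- box_cap (a point): Middle of the lower free edge of the box's cap, 28 mm above the inner floor. The cap, 4 mm thick, spans the whole width and overhangs the inside by 8 mm from the end wall at +x, so a level pile cannot pass it; tilted, the pile's end goes in under it.
- box_front (a point): Middle of the top of the box's low front wall, on its inner face (-x end): 8 mm above the inner floor.
- tag1_center (a point): Dark hardwood key tag (lowest of the pile of four at the start), a plate 64 (x) x 48 (y) x 6 mm, about 16 g, brass-coloured foil frame on top. This point: its centre, half-way up; x along its length, slotted end at -x; z up. The four lie flat on one another, edges flush to about 2 mm: the pile is 24 mm high.
- tag1_slot (a point): Centre of the strap slot (12 mm along x, 14 mm along y, right through) of tag1, 20 mm from its centre towards its -x end.
- tag2_center (a point): Dark hardwood key tag (second of the pile of four at the start), a plate 64 (x) x 48 (y) x 6 mm, about 16 g, brass-coloured foil frame on top. This point: its centre, half-way up; x along its length, slotted end at -x; z up. The four lie flat on one another, edges flush to about 2 mm: the pile is 24 mm high.
- tag2_slot (a point): Centre of the strap slot (12 mm along x, 14 mm along y, right through) of tag2, 20 mm from its centre towards its -x end.
- tag3_center (a point): Dark hardwood key tag (third of the pile of four at the start), a plate 64 (x) x 48 (y) x 6 mm, about 16 g, brass-coloured foil frame on top. This point: its centre, half-way up; x along its length, slotted end at -x; z up. The four lie flat on one another, edges flush to about 2 mm: the pile is 24 mm high.
- tag3_slot (a point): Centre of the strap slot (12 mm along x, 14 mm along y, right through) of tag3, 20 mm from its centre towards its -x end.
- tag4_center (a point): Dark hardwood key tag (top of the pile of four at the start), a plate 64 (x) x 48 (y) x 6 mm, about 16 g, brass-coloured foil frame on top. This point: its centre, half-way up; x along its length, slotted end at -x; z up. The four lie flat on one another, edges flush to about 2 mm: the pile is 24 mm high.
- tag4_slot (a point): Centre of the strap slot (12 mm along x, 14 mm along y, right through) of tag4, 20 mm from its centre towards its -x end.
- holder_mid (a point): Brass type holder lying on the work board (cork-coloured, 460 x 960 mm, its top 9 mm above the table; everything here stands on it): 216 mm long along its x, 22 mm wide, 19 mm high; black handle on the -x side. This point: the middle of its length. Not part of the job: leave it be.
- tweezers_mid (a point): Steel tweezers lying on the board, 130 mm long along x, 20 mm wide, 7 mm high. This point: near the middle of their length. Not part of the job: leave it be.
- pen_mid (a point): Marker pen lying on the board, 136 mm long along x, 20 mm wide, 13 mm high. This point: the middle. Not part of the job: leave it be.
- cup_mid (a point): White paper cup standing on the board, 74 mm across the rim, 88 mm high. This point: on its axis, half-way up. Not part of the job: leave it be.
- jar_mid (a point): Small jar of edge paint standing beside the jig, on its -y side, 42 mm across, 68 mm high. This point: on its axis, half-way up. Not part of the job: leave it be.
- roll_mid (a point): Roll of foil standing on end on the board, 44 mm across, 60 mm high. This point: its centre. Not part of the job: leave it be.
- type_set_mid (a point): Small steel galley with eight brass letters standing on the board, 52 x 36 mm, 26 mm high. This point: its centre, half-way up. Not part of the job: leave it be.

How it is judged:
On the way:
1. all four tags are lifted together clear of the jig's pin (z of each of tag1_center, tag2_center, tag3_center, tag4_center in the frame of jig_floor above 0.044 m), for 0.2 s.
At the end, for the whole second after the job is handed in: All four tags lie inside the tag box, flat (within 0.06 rad) and stacked on one another down to the floor (the top one's centre no more than 23.5 mm above the floor, 21 mm when fully home), centred within 4.5 mm along and 4 mm across the box, with their strap slots towards the low front (x of tag1_center in the frame of box_floor between -0.0045 and 0.0045 m and y of tag1_center in the frame of box_floor between -0.004 and 0.004 m and z of tag1_center in the frame of box_floor between 0 and 0.0235 m and angle between each of tag1_center, tag2_center, tag3_center, tag4_center's own z axis and vertical below 0.06 rad and x of each of tag1_slot, tag2_slot, tag3_slot, tag4_slot in the frame of box_floor below -0.012 m and x of tag2_center in the frame of box_floor between -0.0045 and 0.0045 m and y of tag2_center in the frame of box_floor between -0.004 and 0.004 m and z of tag2_center in the frame of box_floor between 0 and 0.0235 m and x of tag3_center in the frame of box_floor between -0.0045 and 0.0045 m and y of tag3_center in the frame of box_floor between -0.004 and 0.004 m and z of tag3_center in the frame of box_floor between 0 and 0.0235 m and x of tag4_center in the frame of box_floor between -0.0045 and 0.0045 m and y of tag4_center in the frame of box_floor between -0.004 and 0.004 m and z of tag4_center in the frame of box_floor between 0 and 0.0235 m); the robot touches nothing.
It fails at once if the type holder, tweezers or pen is pushed from its place (more than 15 mm) (distance of any of holder_mid, tweezers_mid, pen_mid from where it was at the start of the episode above 0.015 m).
It fails at once if the cup, jar, foil roll or set of letters is pushed from its place (more than 15 mm) or tipped (more than 0.35 rad) (distance of any of cup_mid, jar_mid, roll_mid, type_set_mid from where it was at the start of the episode above 0.015 m or angle between any of cup_mid, jar_mid, roll_mid, type_set_mid's own z axis and vertical above 0.35 rad).
It also fails if it takes over 62 s, if anything falls off the work surface, if the arm or the gripper's body presses on something with over 40 N, if the wrist force passes 120 N, or if a joint passes its speed limit or range.

## Working session

There is one attempt and no reset: what is moved stays moved. The work goes in short steps, Python scripts to look and compute and a tool call to move; the robot and the scene stay as the last step left them, time stands still between calls to the robot, and variables do not carry over. Pictures are saved under pics/ and viewed, at most 10 in all, crops included, and the job is handed in when it is done.

Besides the shell and the picture viewer there is one more tool, called in YAML: its name, and indented under it one key for each argument. arm_command: Moves the arm, as the interface text tells. Its arguments: {"type":"object","properties":{"plan":{"type":"string"},"gripper":{"type":"number"},"grip_force":{"type":"number"}},"required":["plan"]}

```bash
mkdir -p pics; cat > h.py <<'E'
import numpy as np, cv2
from scipy.spatial.transform import Rotation as R
from workcell import get_obs, viewer, job_done
def snap(n,f=None,crop=None,s=1):
    d=viewer.snapshot(n); im=d["img"]
    if crop: x0,y0,x1,y1=crop; im=im[y0:y1,x0:x1]
    if s!=1: im=cv2.resize(im,None,fx=s,fy=s,interpolation=cv2.INTER_CUBIC)
    if f: cv2.imwrite("pics/"+f,im)
    np.save(n+".npy",{k:d[k] for k in d if k!="img"},allow_pickle=True); cv2.imwrite(n+"_raw.png",d["img"])
    return d
def cam(n):
    d=np.load(n+".npy",allow_pickle=True).item()
    K=np.array([[d["fx"],0,d["cx"]],[0,d["fy"],d["cy"]],[0,0,1.]])
    return K,np.array(d["rvec"],float).ravel(),np.array(d["tvec"],float).ravel()
def back(n,u,v,z):
    K,r,t=cam(n); M=R.from_rotvec(r).as_matrix(); c=-M.T@t
    ray=M.T@np.linalg.solve(K,[u,v,1]); return c+ray*(z-c[2])/ray[2]
def proj(n,P):
    K,r,t=cam(n); return cv2.projectPoints(np.atleast_2d(P).astype(float),r,t,K,None)[0][:,0]
E
python3 - <<'E'
from h import *
a=snap("scene","s0.png",s=1.4); b=snap("top","t0.png",s=1.4)
o=get_obs(); print(o)
for n in("scene","top"):
    K,r,t=cam(n); print(n,K[0,0],K[0,2],K[1,2],-R.from_rotvec(r).as_matrix().T@t)
E
```

```text
{'time': 0.1, 'q': array([-1.15150327,  0.50825992, -0.23749537,  1.50103627,  0.12571034,
        1.14890927, -0.15479096]), 'dq': array([ 1.12049980e-03, -6.29157737e-04, -6.01969601e-04, -2.34398461e-03,
        6.54939466e-04, -6.16038767e-04, -6.99481884e-05]), 'joint_efforts': array([-4.59987670e-03, -6.21829391e+01, -2.19462454e+00, -2.50203520e+01,
        1.24622704e-02,  7.83664989e-03, -5.16535081e-06]), 'position': array([0.19294741, 0.59428926, 0.40391013]), 'eef_rot': array([ 1.56256614e-01,  9.87716159e-01, -8.06735409e-04, -9.87595990e-05]), 'force': array([ 0.3890453 ,  0.72097117, -0.27013635]), 'wrist_torque': array([0.02215431, 0.06098667, 0.00868311]), 'grip_force': 0.0, 'opening': 0.08558717716752534}
scene 459.13199613691415 278.1305421772882 210.24347142713557 [1.02775211 0.76897973 0.62954159]
top 387.73180921254584 284.81709748293264 207.71125991926536 [0.41757754 0.01877208 1.05606991]
```

View pics/s0.png

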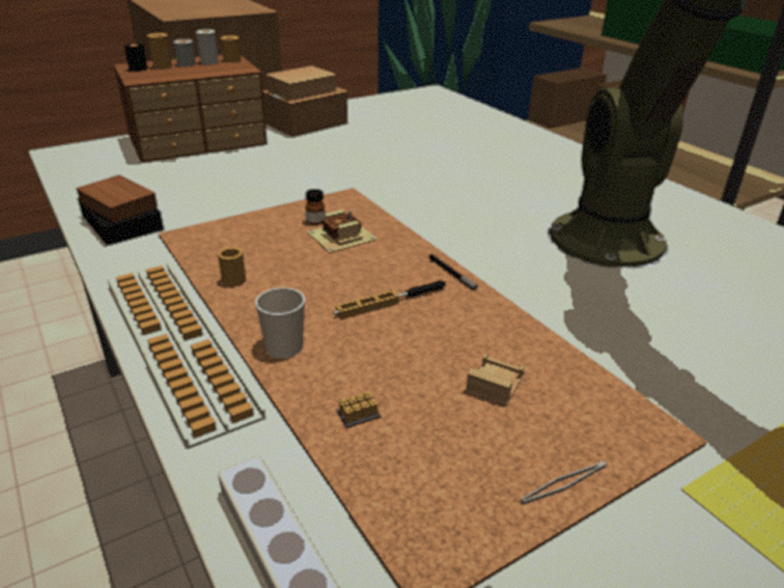

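View pics/t0.png

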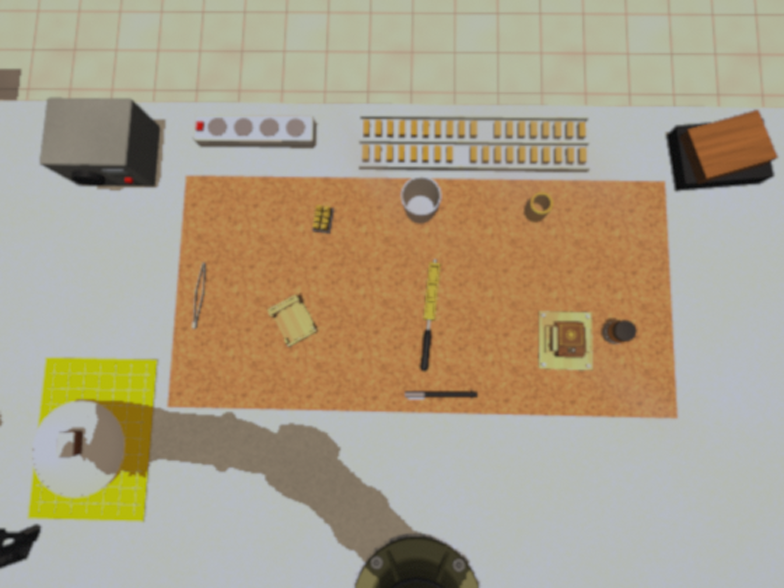

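```bash
python3 - <<'E'
from h import *
s=cv2.imread("scene_raw.png"); t=cv2.imread("top_raw.png")
C=lambda im,x,y:cv2.resize(im[y:y+50,x:x+66],None,fx=6,fy=6,interpolation=cv2.INTER_CUBIC)
m=np.vstack([np.hstack([C(t,372,218),C(t,177,204)]),np.hstack([C(s,210,130),C(s,320,246)])])
cv2.imwrite("pics/m0.png",m); print(m.shape)
E
```

```text
(600, 792, 3)
```

View pics/m0.png

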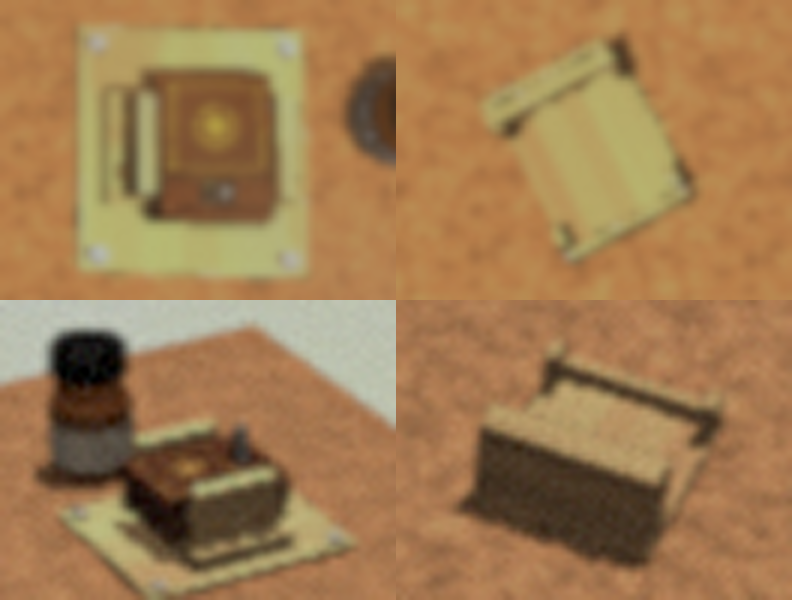

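```bash
cat >> h.py <<'E'
def T(u,v,ox,oy,z,n="top"): return back(n,(u+.5)/6-.5+ox,(v+.5)/6-.5+oy,z)
E
python3 - <<'E'
from h import *
np.set_printoptions(precision=4,suppress=True)
P=np.array([T(u,v,372,218,.013) for u,v in [(78,27),(302,27),(308,272),(78,272)]]);print("foot",P,P.mean(0))
P=np.array([T(u,v,372,218,.045) for u,v in [(145,70),(273,72),(278,218),(148,218)]]);print("tag4",P,P.mean(0))
print("pin",T(217,190,372,218,.063), "cheekL in",T(158,145,372,218,.051))
P=np.array([T(u-396,v,177,204,.046) for u,v in [(485,103),(600,40),(618,62),(500,130)]]);print("cap",P,P.mean(0))
P=np.array([T(u-396,v,177,204,.022) for u,v in [(570,260),(692,192)]]);print("front",P,P.mean(0))
P=np.array([T(u-396,v-300,320,246,.046,"scene") for u,v in [(485,408),(660,478)]]);print("sc cap",P,P.mean(0))
P=np.array([T(u-396,v-300,320,246,.009,"scene") for u,v in [(470,503),(645,560)]]);print("sc base",P,P.mean(0))
P=np.array([T(u,v-300,210,130,.013,"scene") for u,v in [(60,514),(355,545),(150,600)]]);print("sc foot",P)
P=np.array([T(u,v-300,210,130,.063,"scene") for u,v in [(240,427)]]);print("sc pin",P)
E
```

```text
foot [[ 0.5357 -0.2253  0.013 ]
 [ 0.5376 -0.325   0.013 ]
 [ 0.429  -0.3244  0.013 ]
 [ 0.4269 -0.2236  0.013 ]] [ 0.4823 -0.2746  0.013 ]
tag4 [[ 0.5139 -0.2464  0.045 ]
 [ 0.5141 -0.3014  0.045 ]
 [ 0.4513 -0.3018  0.045 ]
 [ 0.4502 -0.2464  0.045 ]] [ 0.4823 -0.274   0.045 ]
pin [ 0.4619 -0.2709  0.063 ] cheekL in [ 0.4812 -0.2497  0.051 ]
cap [[0.5258 0.2884 0.046 ]
 [0.5546 0.2391 0.046 ]
 [0.545  0.2307 0.046 ]
 [0.514  0.2812 0.046 ]] [0.5349 0.2599 0.046 ]
front [[0.459  0.2529 0.022 ]
 [0.4903 0.1998 0.022 ]] [0.4746 0.2263 0.022 ]
sc cap [[0.5517 0.2356 0.046 ]
 [0.5252 0.2923 0.046 ]] [0.5384 0.2639 0.046 ]
sc base [[0.5566 0.2385 0.009 ]
 [0.5245 0.2905 0.009 ]] [0.5405 0.2645 0.009 ]
sc foot [[ 0.5361 -0.3165  0.013 ]
 [ 0.4302 -0.2175  0.013 ]
 [ 0.538  -0.2196  0.013 ]]
sc pin [[ 0.4647 -0.2651  0.063 ]]
```

```bash
cat >> h.py <<'E'
import json,os
def tool(psi,tilt=0):  # tool y at yaw psi (deg); tilt = pitch about tool y (deg, tool frame)
    c,s=np.cos(np.radians(psi)),np.sin(np.radians(psi)); y=np.array([c,s,0]); z=np.array([0,0,-1.]); x=np.cross(y,z)
    return R.from_matrix(np.c_[x,y,z])*R.from_rotvec([0,np.radians(tilt),0])
def st():
    o=get_obs()
    if os.path.exists("cmd.json"): p,q=json.load(open("cmd.json")); p=np.array(p);q=R.from_quat(q)
    else: p,q=np.array([.193,.594,.405]),R.from_quat([.15626,.98772,0,0])
    return o,p,q
def did(row):  # last row of the plan carried out
    o,p,q=st(); r=np.array([float(a) for a in row.split()])
    p=p+q.apply(r[:3]); q=q*R.from_rotvec(np.radians(r[3:]))
    m=R.from_quat(o["eef_rot"])
    print("t %.2f err mm"%o["time"],np.round((np.array(o["position"])-p)*1e3,1),"deg %.2f"%np.degrees((q.inv()*m).magnitude()),"F",np.round(o["force"],1),"open %.4f grip %.1f"%(o["opening"],o["grip_force"]),"q",np.round(o["q"],2))
    json.dump([p.tolist(),q.as_quat().tolist()],open("cmd.json","w"))
def to(P,Q):
    o,p,q=st(); d=q.inv().apply(np.array(P)-p); r=np.degrees((q.inv()*Q).as_rotvec())
    print("row: "+" ".join("%.4f"%v for v in d)+" "+" ".join("%.2f"%v for v in r), "rows>=",max(np.linalg.norm(d)/.0625,np.linalg.norm(r)/10.7))
E
python3 - <<'E'
from h import *
to([.483,-.2715,.405],tool(0)); to([.483,-.2715,.26],tool(0))
for u,v in [(264,228.6),(250,228),(307,230)]: print(back("top",u,v,.009))
for p in [(.49,.11,.009),(.49,.12,.03)]: print(proj("top",p)*1.4)
E
```

```text
row: -0.5430 -0.7337 0.0000 0.00 0.00 72.02 rows>= 14.604680893466995
row: -0.5430 -0.7337 0.1450 0.00 0.00 72.02 rows>= 14.78780254128381
[0.51214265 0.09927408 0.009     ]
[0.51303589 0.13736586 0.009     ]
[ 0.51060994 -0.01723777  0.009     ]
[[363.72263796 331.36316316]]
[[357.51142753 330.47190774]]
```

arm_command:
  plan: "-0.2715 -0.3668 0 0 0 36;-0.2715 -0.3668 0 0 0 36;-0.2715 -0.3668 0 0 0 36;-0.2715 -0.3668 0 0 0 36;-0.2715 -0.3668 0 0 0 36;-0.2715 -0.3668 0 0 0 36;-0.2715 -0.3668 0 0 0 36;-0.2715 -0.3668 0 0 0 36;-0.2715 -0.3668 0 0 0 36;-0.2715 -0.3668 0 0 0 36"
  gripper: 1

```text
time: 1.35
position: [0.3377, 0.1627, 0.4046]
eef_rot: [0.453, 0.891, 0.0, -0.0]
force: [-0.6, 0.3, 0.5]
opening: 0.0855
grip_force: 0.0
```

```bash
python3 - <<'E'
from h import *
did("-0.2715 -0.3668 0 0 0 36"); to([.483,-.2715,.26],tool(0))
E
```

```text
t 1.35 err mm [-0.3  1.4 -0.4] deg 0.07 F [-0.6  0.3  0.5] open 0.0855 grip 0.0 q [-0.59  0.12  0.09  2.09 -0.01  0.93  0.13]
row: -0.4353 -0.1373 0.1450 0.00 0.00 36.02 rows>= 7.662741305409541
```

arm_command:
  plan: "-0.4353 -0.1373 0.145 0 0 36;-0.4353 -0.1373 0.145 0 0 36;-0.4353 -0.1373 0.145 0 0 36;-0.4353 -0.1373 0.145 0 0 36;-0.4353 -0.1373 0.145 0 0 36;-0.4353 -0.1373 0.145 0 0 36;-0.4353 -0.1373 0.145 0 0 36;-0.4353 -0.1373 0.145 0 0 36;-0.4353 -0.1373 0.145 0 0 36;-0.4353 -0.1373 0.145 0 0 36"

```text
time: 2.6
position: [0.4835, -0.2692, 0.2592]
eef_rot: [0.706, 0.708, 0.0, -0.001]
force: [0.1, 0.7, 0.5]
opening: 0.0856
grip_force: 0.0
```

```bash
python3 - <<'E'
from h import *
did("-0.4353 -0.1373 0.145 0 0 36"); to([.483,-.2715,.21],tool(0))
snap("scene"); snap("top")
s=cv2.imread("scene_raw.png"); t=cv2.imread("top_raw.png")
C=lambda im,x,y:cv2.resize(im[y:y+100,x:x+66],None,fx=6,fy=6,interpolation=cv2.INTER_CUBIC)
cv2.imwrite("pics/m1.png",np.hstack([C(t,372,193),C(s,210,80)]))
E
```

```text
t 2.60 err mm [ 0.5  2.3 -0.8] deg 0.16 F [0.1 0.7 0.5] open 0.0856 grip 0.0 q [ 0.27  0.57  0.29  1.88 -0.24  0.72  0.71]
row: 0.0000 0.0000 0.0500 0.00 0.00 0.02 rows>= 0.8000003263853609
```

View pics/m1.png

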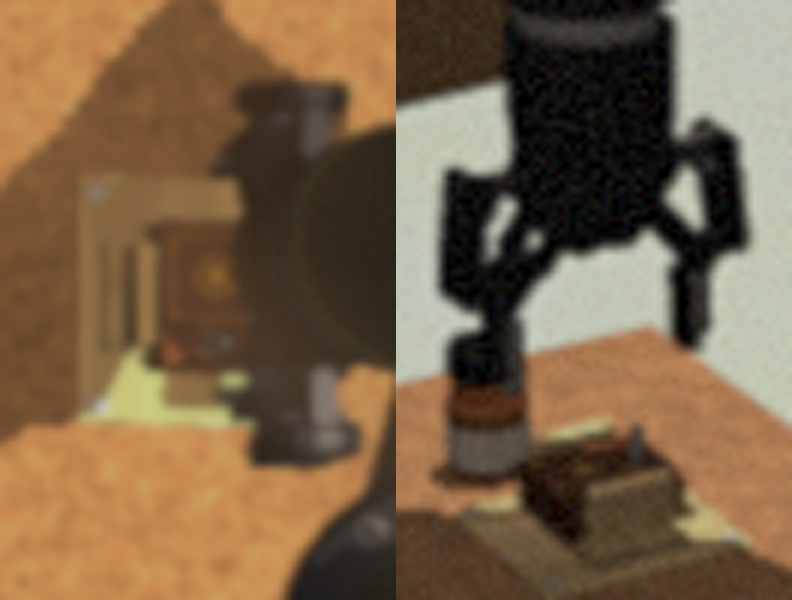

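```bash
python3 - <<'E'
from h import *
o=get_obs(); print(o["position"],o["force"],o["dq"].round(3))
f=lambda P,n,ox,oy:(proj(n,P)-[ox,oy]+.5)*6-.5
for z in(.160,.173):
  P=[[.4835+a,-.2692+b,.2592-z] for a in(-.05,.05) for b in (-.011,.011)]
  print(z,f(P,"scene",210,80)+[396,0],f(P,"top",372,193))
E
```

```text
[ 0.48334742 -0.26901231  0.25983138] [ 0.15876846  0.14792322 -0.37477932] [-0.003 -0.008  0.007  0.001  0.001 -0.001  0.003]
0.16 [[676.81275628 330.54091511]
 [700.32711371 347.2005618 ]
 [485.88377183 375.67484906]
 [507.86119605 393.50885579]] [[268.13902121 407.56866479]
 [213.40641173 406.40964052]
 [261.42307413 162.08635789]
 [207.52020005 161.07961705]]
0.173 [[677.1265074  355.98982043]
 [700.51532223 372.86417581]
 [487.28350591 401.78199521]
 [509.15313668 419.84002152]] [[258.17895588 407.88935157]
 [204.1887665  406.7457565 ]
 [251.70054478 165.66008218]
 [198.51790028 164.66475838]]
```

arm_command:
  plan: "-0.002 0 0.04 0 0 0;-0.002 0 0.06 0 0 0;-0.002 0 0.072 0 0 0;-0.002 0 0.072 0 0 0"

```text
time: 3.2
position: [0.483, -0.2722, 0.1876]
eef_rot: [0.707, 0.708, 0.0, -0.0]
force: [0.0, 0.0, 0.5]
opening: 0.0853
grip_force: 0.0
```

arm_command:
  plan: "0 0 0 0 0 0;0 0 0 0 0 0;0 0 0 0 0 0;0 0 0 0 0 0;0 0 0 0 0 0;0 0 0 0 0 0"
  gripper: 0.6
  grip_force: 40

```text
time: 3.95
position: [0.4832, -0.2732, 0.1888]
eef_rot: [0.707, 0.707, 0.0, 0.001]
force: [-0.9, 0.2, 6.0]
opening: 0.0634
grip_force: 44.6
```

```bash
python3 - <<'E'
from h import *
did("-0.002 0 0.072 0 0 0")
snap("scene"); snap("top")
s=cv2.imread("scene_raw.png"); t=cv2.imread("top_raw.png")
C=lambda im,x,y:cv2.resize(im[y:y+100,x:x+66],None,fx=6,fy=6,interpolation=cv2.INTER_CUBIC)
cv2.imwrite("pics/m2.png",np.hstack([C(t,372,193),C(s,210,80)]))
print(get_obs()["position"])
E
```

```text
t 3.95 err mm [0.2 0.3 0.8] deg 0.10 F [-0.9  0.2  6. ] open 0.0634 grip 44.6 q [ 0.31  0.68  0.24  1.93 -0.29  0.56  0.75]
[ 0.48314934 -0.27319396  0.18880349]
```

arm_command:
  plan: "0 0 -0.02 0 0 0;0 0 -0.05 0 0 0;0 0 -0.08 0 0 0;0 0 -0.1 0 0 0;0 0 -0.1 0 0 0;0 0 -0.1 0 0 0;0 0 -0.1 0 0 0"

```text
time: 4.92
position: [0.4826, -0.2729, 0.2867]
eef_rot: [0.707, 0.707, -0.0, -0.001]
force: [0.5, -0.2, 0.2]
opening: 0.063
grip_force: 44.2
```

```bash
python3 - <<'E'
from h import *
did("0 0 -0.1 0 0 0")
snap("scene"); snap("top")
s=cv2.imread("scene_raw.png")
cv2.imwrite("pics/m3.png",cv2.resize(s[80:180,210:310],None,fx=6,fy=6,interpolation=cv2.INTER_CUBIC))
to([.49,.115,.29],tool(30))
E
```

```text
t 4.92 err mm [-0.3  0.6 -1.3] deg 0.10 F [ 0.5 -0.2  0.2] open 0.0630 grip 44.2 q [ 0.27  0.54  0.31  1.85 -0.23  0.79  0.7 ]
row: 0.3885 0.0072 -0.0020 0.00 0.00 -29.98 rows>= 6.217278288671888
```

View pics/m3.png

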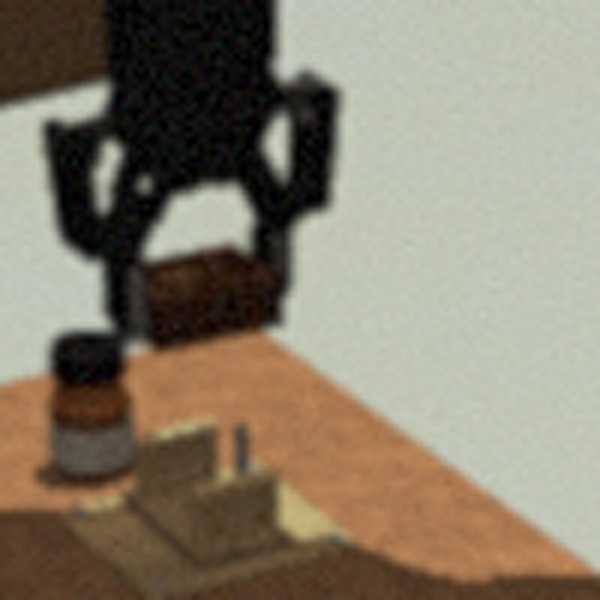

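arm_command:
  plan: "0.3885 0.007 0 0 0 -30;0.3885 0.007 0 0 0 -30;0.3885 0.007 0 0 0 -30;0.3885 0.007 0 0 0 -30;0.3885 0.007 0 0 0 -30;0.3885 0.007 0 0 0 -30;0.3885 0.007 0 0 0 -30;0.3885 0.007 0 0 0 -30;0.3885 0.007 0 0 0 -30;0.3885 0.007 0 0 0 -30"

```text
time: 6.28
position: [0.4899, 0.1136, 0.2877]
eef_rot: [0.501, 0.865, -0.0, 0.0]
force: [0.2, -0.4, -1.3]
opening: 0.0633
grip_force: 44.2
```

```bash
python3 - <<'E'
from h import *
did("0.3885 0.007 0 0 0 -30"); o=get_obs(); print(o["position"])
E
```

```text
t 6.28 err mm [ 0.1 -1.4 -0.3] deg 0.19 F [ 0.2 -0.4 -1.3] open 0.0633 grip 44.2 q [-0.4   0.46  0.18  1.98 -0.12  0.71  0.37]
[0.48994608 0.11355784 0.28771313]
```

arm_command:
  plan: "0 0 0.05 0 0 0;0 0 0.09 0 0 0;0 0 0.105 0 0 0;0 0 0.109 0 0 0;0 0 0.110 0 0 0;0 0 0.1105 0 0 0;0 0 0.1105 0 0 0;0 0 0.1105 0 0 0"

```text
time: 7.28
position: [0.4899, 0.1155, 0.1776]
eef_rot: [0.5, 0.866, 0.0, 0.0]
force: [-0.5, 0.1, -0.6]
opening: 0.0635
grip_force: 44.3
```

```bash
python3 - <<'E'
from h import *
did("0 0 0.1105 0 0 0"); o=get_obs(); print(o["position"])
E
```

```text
t 7.28 err mm [0.  0.6 0.1] deg 0.05 F [-0.5  0.1 -0.6] open 0.0635 grip 44.3 q [-0.36  0.64  0.12  2.08 -0.17  0.44  0.42]
[0.48985627 0.11554373 0.17763725]
```

Lower another 1.5 mm, watching the force.

arm_command:
  plan: "0 0 0.0005 0 0 0;0 0 0.001 0 0 0;0 0 0.0015 0 0 0;0 0 0.0015 0 0 0"

```text
time: 7.78
position: [0.4897, 0.1154, 0.1767]
eef_rot: [0.5, 0.866, 0.0, 0.0]
force: [-3.0, -0.5, 14.6]
opening: 0.0632
grip_force: 46.1
```

arm_command:
  plan: "0 0 0 0 0 0;0 0 0 0 0 0;0 0 0 0 0 0;0 0 0 0 0 0;0 0 -0.03 0 0 0;0 0 -0.07 0 0 0;0 0 -0.07 0 0 0"
  gripper: 1

```text
time: 8.65
position: [0.4906, 0.1155, 0.2481]
eef_rot: [0.5, 0.866, 0.002, 0.002]
force: [0.5, 0.1, -1.0]
opening: 0.0856
grip_force: 0.0
```

```bash
python3 - <<'E'
from h import *
did("0 0 0.0015 0 0 0");did("0 0 -0.07 0 0 0"); to([.490,.1155,.25],tool(-60)); to([.490,.1155,.19],tool(-60))
E
```

```text
t 8.65 err mm [ 0.8  0.5 72.1] deg 0.29 F [ 0.5  0.1 -1. ] open 0.0856 grip 0.0 q [-0.39  0.52  0.17  2.02 -0.14  0.61  0.39]
t 8.65 err mm [0.8 0.5 2.1] deg 0.29 F [ 0.5  0.1 -1. ] open 0.0856 grip 0.0 q [-0.39  0.52  0.17  2.02 -0.14  0.61  0.39]
row: 0.0003 0.0004 -0.0040 0.00 0.00 90.02 rows>= 8.413113414132578
row: 0.0003 0.0004 0.0560 0.00 0.00 90.02 rows>= 8.413113414132578
```

arm_command:
  plan: "0 0 0 0 0 90;0 0 0 0 0 90;0 0 0 0 0 90;0 0 0 0 0 90;0 0 0 0 0 90;0 0 0 0 0 90;0 0 0 0 0 90;0 0 0 0 0 90;0 0 0 0 0 90;0 0 0 0 0 90;0 0 0 0 0 90"

```text
time: 10.02
position: [0.4896, 0.1154, 0.2453]
eef_rot: [0.966, 0.26, -0.0, 0.0]
force: [0.2, -0.1, 0.6]
opening: 0.0853
grip_force: 0.0
```

```bash
python3 - <<'E'
from h import *
did("0 0 0 0 0 90"); print(get_obs()["position"]); to([.4897,.1154,.18],tool(-60))
E
```

```text
t 10.03 err mm [-0.2  0.4 -0.7] deg 0.11 F [ 0.2 -0.1  0.6] open 0.0853 grip 0.0 q [-0.69  0.6   0.63  2.03 -0.55  0.69 -0.75]
[0.48963623 0.11544124 0.24527497]
row: 0.0001 -0.0004 0.0660 0.00 0.00 0.02 rows>= 1.0560219427073054
```

arm_command:
  plan: "0 0 0.035 0 0 0;0 0 0.058 0 0 0;0 0 0.0655 0 0 0;0 0 0.0655 0 0 0"

```text
time: 10.52
position: [0.4898, 0.1152, 0.1802]
eef_rot: [0.966, 0.259, -0.0, 0.0]
force: [-0.5, 0.0, -0.2]
opening: 0.0856
grip_force: 0.0
```

arm_command:
  plan: "0 0 0 0 0 0;0 0 0 0 0 0;0 0 0 0 0 0;0 0 0 0 0 0;0 0 0 0 0 0;0 0 0 0 0 0;0 0 0 0 0 0"
  gripper: 0.4

```text
time: 11.4
position: [0.49, 0.1155, 0.181]
eef_rot: [0.966, 0.259, 0.001, -0.0]
force: [-1.1, -0.3, 6.9]
opening: 0.0474
grip_force: 41.2
```

```bash
cat >> h.py <<'E'
BOX=np.array([.507,.2445,.014]); BY=30.5; L=.172
def pose(th,xe,zf,s=0,up=0,dy=0,half=.032):  # mm; corner (xe,zf), slid back s along pile
    Q=tool(BY-90,-th); a=np.radians(th); X=np.array([np.cos(a),0,-np.sin(a)]); Z=np.array([np.sin(a),0,np.cos(a)])
    c=np.array([xe,dy,zf])/1e3-X*(half+s/1e3)+Z*L+[0,0,up/1e3]
    return BOX+R.from_euler('z',BY,degrees=True).apply(c),Q
E
python3 - <<'E'
from h import *
did("0 0 0.0655 0 0 0"); 
p,Q=pose(20,24,1,55,25); print(p); to(p,Q)
E
```

```text
t 11.40 err mm [0.2 0.5 0.5] deg 0.08 F [-1.1 -0.3  6.9] open 0.0474 grip 41.2 q [-0.61  0.69  0.52  2.08 -0.66  0.54 -0.66]
[0.50792557 0.2450452  0.23138288]
row: 0.0807 -0.1035 -0.0509 -0.08 -20.00 -0.47 rows>= 2.2531535782237304
```

arm_command:
  plan: "0 0 -0.02 0 0 0;0 0 -0.06 0 0 0;0 0 -0.1 0 0 0;0.02 -0.026 -0.1 0 0 0;0.06 -0.077 -0.1 0 -10 -0.5;0.0807 -0.1035 -0.1 -0.08 -20 -0.5;0.0807 -0.1035 -0.1 -0.08 -20 -0.5;0.0807 -0.1035 -0.075 -0.08 -20 -0.5;0.0807 -0.1035 -0.051 -0.08 -20 -0.5;0.0807 -0.1035 -0.051 -0.08 -20 -0.5;0.0807 -0.1035 -0.051 -0.08 -20 -0.5;0.0807 -0.1035 -0.051 -0.08 -20 -0.5"

```text
time: 12.9
position: [0.5082, 0.2451, 0.2324]
eef_rot: [0.95, 0.259, -0.167, 0.045]
force: [0.1, 0.2, -0.8]
opening: 0.0476
grip_force: 41.7
```

```bash
python3 - <<'E'
from h import *
did("0.0807 -0.1035 -0.051 -0.08 -20 -0.5")
print(get_obs()["position"])
snap("scene"); snap("top")
s=cv2.imread("scene_raw.png"); t=cv2.imread("top_raw.png")
C=lambda im,x,y:cv2.resize(im[y:y+75,x:x+66],None,fx=6,fy=6,interpolation=cv2.INTER_CUBIC)
cv2.imwrite("pics/m4.png",np.hstack([C(t,177,190),C(s,320,221)]))
E
```

```text
t 12.90 err mm [0.3 0.1 0.9] deg 0.12 F [ 0.1  0.2 -0.8] open 0.0476 grip 41.7 q [-0.89  0.8   0.69  1.71 -0.43  1.16 -1.07]
[0.50819583 0.24510438 0.23235969]
```

View pics/m4.png

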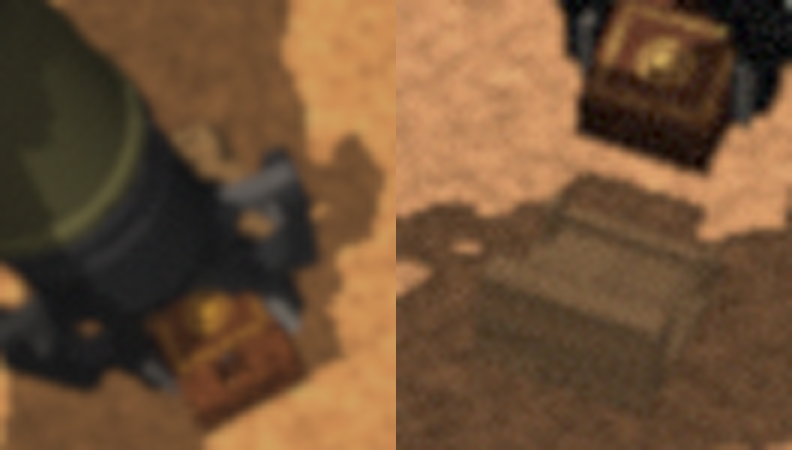

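```bash
python3 - <<'E'
from h import *
o=get_obs(); q=R.from_quat(o["eef_rot"]); p=np.array(o["position"])
f=lambda P,n,ox,oy:(proj(n,P)-[ox,oy]+.5)*6-.5
np.set_printoptions(precision=1,suppress=True)
# tool x=+x pile, tool y = -y pile
W=lambda x,y,z: p+q.apply([x,y,z])
print("scene bottom L,R / top L,R",f([W(.032,.024,.172),W(.032,-.024,.172),W(.032,.024,.148),W(.032,-.024,.148)],"scene",320,221)+[396,0])
print("top view front lower/upper L,R",f([W(-.032,-.024,.172),W(-.032,.024,.172),W(-.032,-.024,.148),W(-.032,.024,.148)],"top",177,190))
b=R.from_euler('z',BY,degrees=True)
B=lambda *P:BOX+b.apply(np.array(P)/1e3)
print("box scene: cap outer L,R, base L,R",f([B(39,-31,32),B(39,31,32),B(39,-31,-5),B(39,31,-5),B(-39,-31,8),B(-39,31,8)],"scene",320,246)+[396,300])
print("box top: cap outer L,R, cap free L,R, front L,R",f([B(39,31,32),B(39,-31,32),B(26,31,32),B(26,-31,32),B(-39,31,8),B(-39,-31,8)],"top",177,204)+[396,0])
E
```

```text
scene bottom L,R / top L,R [[571.8 132.9]
 [706.6 174. ]
 [570.   92.2]
 [707.5 133.4]]
top view front lower/upper L,R [[213.6 434.3]
 [314.9 377.5]
 [192.8 416.3]
 [296.5 358.3]]
box scene: cap outer L,R, base L,R [[477.6 416.1]
 [658.1 475.5]
 [468.9 501.1]
 [645.1 561.4]
 [553.7 343.5]
 [722.6 396.7]]
box top: cap outer L,R, cap free L,R, front L,R [[479.1 105. ]
 [603.7  36.3]
 [492.6 130.7]
 [617.3  61.8]
 [573.1 263. ]
 [695.9 194.6]]
```

```bash
cat > fit.py <<'E'
from h import *
from scipy.ndimage import map_coordinates
def edge(img,n,A,B,sc=1,w=3.0):
    """median signed offset (raw px, along normal) of strongest gradient near projected edge"""
    a,b=proj(n,[A,B]); d=(b-a)/np.linalg.norm(b-a); nn=np.array([-d[1],d[0]])
    s=np.arange(-w-.5,w+.51,.125); prof=[]
    for k in np.linspace(.15,.85,25):
        P=(a+k*(b-a))[None]+s[:,None]*nn; P=(P+.5)*sc-.5
        prof.append([map_coordinates(img[...,c].astype(float),[P[:,1],P[:,0]],order=1) for c in range(3)])
    m=np.mean(prof,0); g=np.abs(np.gradient(cv2.GaussianBlur(m,(9,1),0),axis=1)).sum(0)
    i=np.argmax(g[4:-4])+4; return s[i],g[i],nn
def solve(img,n,edges,W,sc=1,yaw=False,w=3.0):
    """edges: local point pairs; W(p, x,y) local->world with in-plane shift (mm)"""
    J=[];r=[]
    for A,B in edges:
        o,g,nn=edge(img,n,W(A,0,0),W(B,0,0),sc,w); M=(np.array(A)+B)/2
        q0=proj(n,W(M,0,0))[0]; j=[nn@(proj(n,W(M,1,0))[0]-q0),nn@(proj(n,W(M,0,1))[0]-q0)]
        J.append(j); r.append(o); print("  ",A,B,"off %.2f px g %.1f"%(o,g),np.round(j,2))
    x,*_=np.linalg.lstsq(np.array(J),np.array(r),rcond=None); print(n,"shift mm",x.round(2),"res",(np.array(r)-J@x).round(2)); return x
E
cat > m.py <<'E'
from fit import *
b=R.from_euler('z',BY,degrees=True)
WB=lambda p,x,y:BOX+b.apply((np.array(p,float)+[x,y,0])/1e3)
o=get_obs(); q=R.from_quat(o["eef_rot"]); p0=np.array(o["position"])
# pile local: x,y as pile axes, z above pile bottom; shift along box x,y
WP=lambda p,x,y:p0+q.apply([p[0]/1e3,-p[1]/1e3,.172-p[2]/1e3])+b.apply([x/1e3,y/1e3,0])
t0=cv2.imread("pics/t0.png"); s0=cv2.imread("pics/s0.png"); t=cv2.imread("top_raw.png"); s=cv2.imread("scene_raw.png")
print("BOX"); 
solve(t0,"top",[((-39,-31,8),(-39,31,8)),((39,-31,32),(39,31,32)),((-23,31,0),(23,31,0)),((-23,-31,0),(23,-31,0))],WB,1.4)
solve(s0,"scene",[((39,-31,32),(39,31,32)),((39,-31,-5),(39,31,-5)),((39,-31,-5),(39,-31,32)),((39,31,-5),(39,31,32))],WB,1.4)
print("PILE")
solve(t,"top",[((-32,-24,0),(-32,24,0)),((-32,24,24),(-18,24,24)),((-32,-24,0),(-32,-24,24)),((-32,24,0),(-32,24,24))],WP)
solve(s,"scene",[((32,-24,0),(32,24,0)),((32,-24,24),(32,24,24)),((32,-24,0),(32,-24,24)),((32,24,0),(32,24,24))],WP)
E
python3 m.py
```

```text
BOX
   (-39, -31, 8) (-39, 31, 8) off 0.75 px g 6.8 [ 0.37 -0.  ]
   (39, -31, 32) (39, 31, 32) off 0.50 px g 3.9 [0.37 0.  ]
   (-23, 31, 0) (23, 31, 0) off -0.62 px g 3.2 [ 0.   -0.37]
   (-23, -31, 0) (23, -31, 0) off -0.75 px g 5.1 [-0.   -0.37]
top shift mm [1.69 1.84] res [ 0.13 -0.13  0.06 -0.06]
   (39, -31, 32) (39, 31, 32) off 1.50 px g 17.9 [ 0.34 -0.  ]
   (39, -31, -5) (39, 31, -5) off 2.38 px g 12.1 [ 0.34 -0.  ]
   (39, -31, -5) (39, -31, 32) off 0.50 px g 13.9 [-0.16  0.48]
   (39, 31, -5) (39, 31, 32) off 1.75 px g 10.0 [-0.12  0.51]
scene shift mm [5.81 3.9 ] res [-0.46  0.39 -0.47  0.44]
PILE
   (-32, -24, 0) (-32, 24, 0) off 0.50 px g 14.5 [0.4 0. ]
   (-32, 24, 24) (-18, 24, 24) off -0.38 px g 1.8 [-0.03 -0.41]
   (-32, -24, 0) (-32, -24, 24) off 0.25 px g 3.5 [ 0.11 -0.39]
   (-32, 24, 0) (-32, 24, 24) off -0.38 px g 4.6 [ 0.15 -0.38]
top shift mm [1.24 0.65] res [ 0.01 -0.07  0.37 -0.3 ]
   (32, -24, 0) (32, 24, 0) off 0.12 px g 19.7 [0.3 0. ]
   (32, -24, 24) (32, 24, 24) off -0.62 px g 4.4 [0.3 0. ]
   (32, -24, 0) (32, -24, 24) off 0.75 px g 23.4 [-0.18  0.46]
   (32, 24, 0) (32, 24, 24) off 1.12 px g 16.1 [-0.15  0.49]
scene shift mm [-0.8   1.72] res [ 0.36 -0.39 -0.18  0.17]
```

```bash
python3 - <<'E'
from h import *
b=R.from_euler('z',BY,degrees=True)
s0=cv2.imread("pics/s0.png"); t0=cv2.imread("pics/t0.png")
def panel(im,n,ox,oy,w,h,k,dx,dy,col):
    # crop in raw px from 1.4x image
    A=np.array([[k/1.4,0,(-ox)*k],[0,k/1.4,(-oy)*k]],float)
    c=cv2.warpAffine(im,A,(w*k,h*k),flags=cv2.INTER_CUBIC)
    c=np.clip(c*1.3,0,255).astype(np.uint8)
    def ln(pts,close=False):
        P=(proj(n,[BOX+b.apply((np.array(p,float)+[dx,dy,0])/1e3) for p in pts])+.5-[ox,oy])*k
        cv2.polylines(c,[np.round(P).astype(np.int32)],close,col,1,cv2.LINE_AA)
    ln([(39,-31,32),(39,31,32),(26,31,32),(26,-31,32)],1)
    ln([(39,-31,-5),(39,31,-5)]); ln([(39,-31,-5),(39,-31,32)]); ln([(39,31,-5),(39,31,32)]); ln([(-39,-31,8),(-39,31,8),(-34,31,8),(-34,-31,8)],1)
    ln([(-34,-26,0),(34,-26,0),(34,26,0),(-34,26,0)],1)
    return c
m=np.hstack([panel(s0,"scene",328,250,36,50,11,0,0,(255,255,0)),panel(t0,"top",186,203,36,50,11,0,0,(255,255,0))])
cv2.imwrite("pics/ov.png",m); print(m.shape)
E
```

```text
(550, 792, 3)
```

View pics/ov.png

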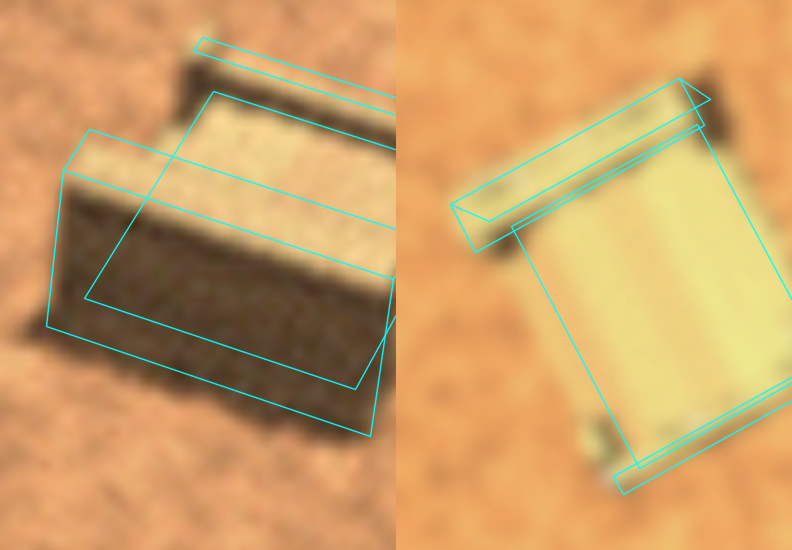

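```bash
python3 - <<'E'
from h import *
for a in [(20,24,4,40,0,1.2),(20,24,4,15,0,1.2),(20,24,4,0,0,1.2)]: to(*pose(*a))
E
```

```text
row: 0.0226 -0.0012 0.0208 0.00 0.00 0.03 rows>= 0.4915716210292331
row: 0.0476 -0.0012 0.0208 0.00 0.00 0.03 rows>= 0.8312666920852344
row: 0.0626 -0.0012 0.0208 0.00 0.00 0.03 rows>= 1.0555668175116817
```

arm_command:
  plan: "0.01 -0.0012 0.01 0 0 0;0.0226 -0.0012 0.0208 0 0 0;0.035 -0.0012 0.0208 0 0 0;0.045 -0.0012 0.0208 0 0 0;0.05 -0.0012 0.0208 0 0 0;0.05 -0.0012 0.0208 0 0 0"

```text
time: 13.75
position: [0.5419, 0.2667, 0.1945]
eef_rot: [0.95, 0.259, -0.168, 0.046]
force: [0.0, 0.1, -0.6]
opening: 0.0472
grip_force: 41.7
```

```bash
python3 - <<'E'
from h import *
did("0.05 -0.0012 0.0208 0 0 0")
print(get_obs()["wrist_torque"])
E
python3 - <<'E'
from h import *
snap("scene"); snap("top")
s=cv2.imread("scene_raw.png"); t=cv2.imread("top_raw.png")
C=lambda im,x,y:cv2.resize(im[y:y+50,x:x+33],None,fx=11,fy=11,interpolation=cv2.INTER_CUBIC)
m=np.hstack([C(t,180,204),C(s,328,235)]); cv2.imwrite("pics/m5.png",np.clip(m*1.6,0,255).astype(np.uint8))
E
```

```text
t 13.75 err mm [ 0.2  0.5 -0.4] deg 0.01 F [ 0.   0.1 -0.6] open 0.0472 grip 41.7 q [-0.86  0.89  0.66  1.62 -0.46  1.17 -1.08]
[ 0.20943565 -0.35439465 -0.0033873 ]
```

```bash
ls pics
```

```text
m0.png
m1.png
m2.png
m3.png
m4.png
m5.png
ov.png
s0.png
t0.png
```

View pics/m5.png

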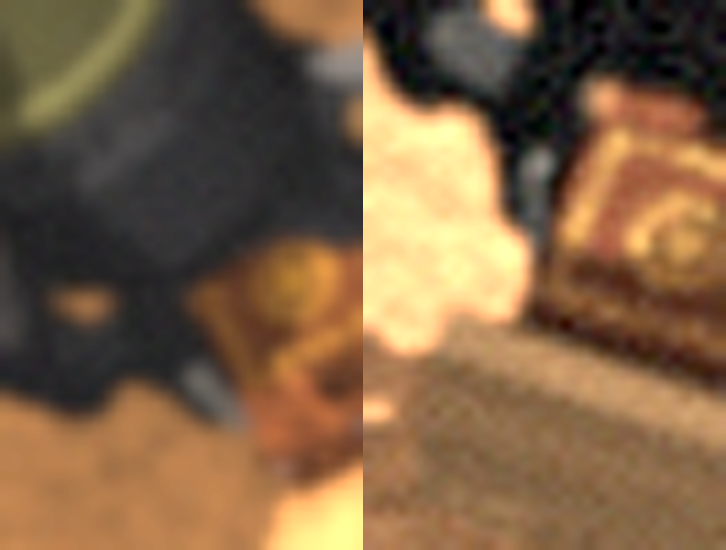

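arm_command:
  plan: "0.003 0 0 0 0 0;0.006 0 0 0 0 0;0.009 0 0 0 0 0;0.0125 0 0 0 0 0;0.0125 0 0 0 0 0"

```text
time: 14.48
position: [0.5521, 0.2725, 0.1901]
eef_rot: [0.95, 0.259, -0.167, 0.046]
force: [2.2, -3.3, -2.3]
opening: 0.047
grip_force: 41.6
```

arm_command:
  plan: "0 0.001 0 0 0 0;0 0.001 0 0 0 0;0 0.001 0 0 0 0"

```text
time: 14.85
position: [0.5521, 0.2721, 0.1902]
eef_rot: [0.95, 0.259, -0.168, 0.045]
force: [0.0, 0.2, -2.2]
opening: 0.0475
grip_force: 41.6
```

arm_command:
  plan: "0.0003 0 0.0009 0 0 0;0.0007 0 0.0019 0 0 0;0.001 0 0.0028 0 0 0;0.001 0 0.0028 0 0 0"

```text
time: 15.35
position: [0.5522, 0.2718, 0.1872]
eef_rot: [0.95, 0.259, -0.168, 0.046]
force: [-0.2, -0.5, -0.6]
opening: 0.0473
grip_force: 41.7
```

```bash
cat >> h.py <<'E'
def box():  # measured state in the box frame
    o=get_obs(); b=R.from_euler('z',BY,degrees=True).inv(); Q=R.from_quat(o["eef_rot"]).as_matrix()
    p=b.apply(np.array(o["position"])-BOX); x=b.apply(Q[:,0]); z=b.apply(Q[:,2])
    bc=p+z*L; print("bottom corner +x",((bc+x*.032)*1e3).round(1),"-x",((bc-x*.032)*1e3).round(1),"top +x",((bc+x*.032-z*.024)*1e3).round(1),"F box",b.apply(o["force"]).round(1),"tilt %.1f"%np.degrees(np.arcsin(-x[2])))
E
python3 - <<'E'
from h import *
did("0.0125 0 0 0 0 0");did("0 0.001 0 0 0 0");did("0.001 0 0.0028 0 0 0"); box()
E
```

```text
t 15.35 err mm [ 0.4 -0.4 -3.4] deg 0.01 F [-0.2 -0.5 -0.6] open 0.0473 grip 41.7 q [-0.85  0.91  0.66  1.59 -0.47  1.18 -1.08]
t 15.35 err mm [-0.1  0.4 -3.4] deg 0.01 F [-0.2 -0.5 -0.6] open 0.0473 grip 41.7 q [-0.85  0.91  0.66  1.59 -0.47  1.18 -1.08]
t 15.35 err mm [-0.1  0.4 -0.4] deg 0.01 F [-0.2 -0.5 -0.6] open 0.0473 grip 41.7 q [-0.85  0.91  0.66  1.59 -0.47  1.18 -1.08]
bottom corner +x [24.   0.6  0.6] -x [-36.2   0.6  22.5] top +x [32.2  0.6 23.2] F box [-0.4 -0.3 -0.6] tilt 20.0
```

arm_command:
  plan: "0.0009 0 -0.0003 0 0 0;0.0019 0 -0.0007 0 0 0;0.0028 0 -0.001 0 0 0;0.0028 0 -0.001 0 0 0"

```text
time: 15.85
position: [0.5547, 0.2733, 0.1872]
eef_rot: [0.95, 0.259, -0.168, 0.046]
force: [-0.2, -0.4, -0.9]
opening: 0.0473
grip_force: 41.7
```

```bash
python3 - <<'E'
from h import *
did("0.0028 0 -0.001 0 0 0"); box()
E
```

```text
t 15.85 err mm [-0.1  0.4 -0.4] deg 0.03 F [-0.2 -0.4 -0.9] open 0.0473 grip 41.7 q [-0.85  0.92  0.66  1.58 -0.47  1.18 -1.08]
bottom corner +x [26.8  0.6  0.7] -x [-33.3   0.6  22.6] top +x [35.1  0.6 23.2] F box [-0.3 -0.2 -0.9] tilt 20.0
```

arm_command:
  plan: "0.0009 0 -0.0003 0 0 0;0.0019 0 -0.0007 0 0 0;0.0028 0 -0.001 0 0 0;0.0028 0 -0.001 0 0 0"

```text
time: 16.35
position: [0.5558, 0.2738, 0.1869]
eef_rot: [0.95, 0.258, -0.17, 0.046]
force: [-7.0, -4.1, 1.8]
opening: 0.0474
grip_force: 41.7
```

```bash
python3 - <<'E'
from h import *
did("0.0028 0 -0.001 0 0 0"); box()
E
```

```text
t 16.35 err mm [-1.6 -0.6 -0.7] deg 0.35 F [-7.  -4.1  1.8] open 0.0474 grip 41.7 q [-0.84  0.92  0.66  1.57 -0.47  1.19 -1.09]
bottom corner +x [27.1  0.6  0.5] -x [-32.9   0.7  22.7] top +x [35.5  0.6 23. ] F box [-8.1  0.1  1.8] tilt 20.3
```

```bash
cat >> h.py <<'E'
BOX=BOX+R.from_euler('z',BY,degrees=True).apply([.0016,0,0])
E
python3 - <<'E'
from h import *
box()
for a in [(20,24.3,.8),(15,26.8,.8),(12.5,27.9,.8),(10,29,.8)]: to(*pose(*a,dy=.6))
E
```

```text
bottom corner +x [25.5  0.6  0.5] -x [-34.5   0.7  22.7] top +x [33.9  0.6 23. ] F box [-8.1  0.1  1.8] tilt 20.3
row: -0.0036 -0.0004 0.0015 0.00 0.00 0.03 rows>= 0.063110318110322
row: -0.0161 -0.0004 0.0041 -0.00 5.00 0.03 rows>= 0.46730467847224544
row: -0.0224 -0.0004 0.0059 -0.00 7.50 0.03 rows>= 0.7009475363508996
row: -0.0286 -0.0004 0.0081 -0.00 10.00 0.03 rows>= 0.9345913942265741
```

arm_command:
  plan: "-0.0036 0 0.0014 0 0 0;-0.0098 0 0.0027 0 2.5 0;-0.0161 0 0.0041 0 5 0;-0.0224 0 0.0059 0 7.5 0;-0.0286 0 0.0081 0 10 0;-0.0286 0 0.0081 0 10 0"

```text
time: 17.1
position: [0.5317, 0.2597, 0.1899]
eef_rot: [0.961, 0.262, -0.084, 0.023]
force: [-0.7, 0.2, -0.4]
opening: 0.0473
grip_force: 41.7
```

```bash
python3 - <<'E'
from h import *
did("-0.0286 0 0.0081 0 10 0"); box()
for a in [(8,29.7,.8),(6,30.3,.8),(4,31,.8),(2,31.5,.8),(0,32,.8)]: to(*pose(*a,dy=.6))
E
```

```text
t 17.10 err mm [-0.1  0.4  0.2] deg 0.07 F [-0.7  0.2 -0.4] open 0.0473 grip 41.7 q [-0.86  0.83  0.64  1.75 -0.54  0.94 -1.01]
bottom corner +x [29.3  0.6  1. ] -x [-33.8   0.6  12. ] top +x [33.4  0.6 24.6] F box [-0.5  0.5 -0.4] tilt 9.9
row: -0.0053 -0.0004 0.0011 -0.00 2.00 0.02 rows>= 0.18693984835588764
row: -0.0106 -0.0004 0.0024 -0.00 4.00 0.02 rows>= 0.3738482352976523
row: -0.0158 -0.0004 0.0039 -0.01 6.00 0.02 rows>= 0.5607616216267557
row: -0.0211 -0.0004 0.0057 -0.01 8.00 0.02 rows>= 0.7476762579255323
row: -0.0264 -0.0004 0.0076 -0.01 10.00 0.02 rows>= 0.9345913942265741
```

arm_command:
  plan: "-0.0053 0 0.0011 0 2 0;-0.0106 0 0.0024 0 4 0;-0.0158 0 0.0039 0 6 0;-0.0158 0 0.0039 0 6 0"

```text
time: 17.6
position: [0.5181, 0.2516, 0.1886]
eef_rot: [0.964, 0.263, -0.034, 0.009]
force: [-0.6, -0.3, -0.1]
opening: 0.047
grip_force: 41.7
```

```bash
python3 - <<'E'
from h import *
did("-0.0158 0 0.0039 0 6 0"); box()
for a in [(2,31.5,.8),(0,32,.8),(0,32,-.3)]: to(*pose(*a,dy=.6))
E
```

```text
t 17.60 err mm [ 0.2  0.6 -0.1] deg 0.01 F [-0.6 -0.3 -0.1] open 0.0470 grip 41.7 q [-0.86  0.79  0.61  1.84 -0.6   0.78 -0.95]
bottom corner +x [31.5  0.6  0.7] -x [-32.4   0.6   5.2] top +x [33.2  0.6 24.7] F box [-0.7 -0.  -0.1] tilt 4.0
row: -0.0055 -0.0004 0.0012 -0.01 2.00 0.02 rows>= 0.1869398483558878
row: -0.0109 -0.0004 0.0026 -0.01 4.00 0.02 rows>= 0.3738482352976523
row: -0.0109 -0.0004 0.0037 -0.01 4.00 0.02 rows>= 0.3738482352976523
```

No contact yet, and it is already below the front wall. Level off.

arm_command:
  plan: "-0.0055 0 0.0012 0 2 0;-0.0109 0 0.0026 0 4 0;-0.0109 0 0.0032 0 4 0;-0.0109 0 0.0037 0 4 0;-0.0109 0 0.0037 0 4 0"

```text
time: 18.23
position: [0.5086, 0.246, 0.186]
eef_rot: [0.965, 0.263, -0.001, -0.0]
force: [-3.0, -1.0, 7.7]
opening: 0.0479
grip_force: 42.8
```

```bash
python3 - <<'E'
from h import *
did("-0.0109 0 0.0037 0 4 0"); box()
E
```

```text
t 18.23 err mm [0.3 0.6 0.3] deg 0.06 F [-3.  -1.   7.7] open 0.0479 grip 42.8 q [-0.85  0.76  0.58  1.91 -0.65  0.67 -0.9 ]
bottom corner +x [32.4  0.6  0. ] -x [-31.6   0.6   0.1] top +x [32.4  0.6 24. ] F box [-3.1  0.7  7.7] tilt 0.1
```

arm_command:
  plan: "0 0 0 0 0 0;0 0 0 0 0 0;0 0 0 0 0 0;0 0 0 0 0 0;0 0 0 0 0 0"
  gripper: 0.9

```text
time: 18.85
position: [0.5082, 0.2459, 0.1854]
eef_rot: [0.965, 0.263, -0.0, -0.0]
force: [-0.5, -0.2, 0.5]
opening: 0.0771
grip_force: 0.0
```

arm_command:
  plan: "0 0 -0.02 0 0 0;0 0 -0.05 0 0 0;0 0 -0.1 0 0 0;0 0 -0.15 0 0 0;-0.06 0 -0.18 0 0 0;-0.12 0 -0.18 0 0 0;-0.16 0.05 -0.18 0 0 0;-0.16 0.1 -0.18 0 0 0;-0.16 0.15 -0.18 0 0 0;-0.16 0.15 -0.18 0 0 0"

```text
time: 20.1
position: [0.4476, 0.0314, 0.366]
eef_rot: [0.966, 0.26, 0.001, 0.001]
force: [-0.4, -0.0, 0.4]
opening: 0.0772
grip_force: 0.0
```

```bash
python3 - <<'E'
from h import *
snap("scene"); snap("top")
s=cv2.imread("scene_raw.png"); t=cv2.imread("top_raw.png")
C=lambda im,x,y:cv2.resize(im[y:y+50,x:x+40],None,fx=10,fy=10,interpolation=cv2.INTER_CUBIC)
m=np.hstack([C(t,184,204),C(s,328,250)]); cv2.imwrite("pics/m6.png",np.clip(m*1.4,0,255).astype(np.uint8)); print(get_obs()["position"])
E
```

```text
[0.44638977 0.0350012  0.36526761]
```

View pics/m6.png

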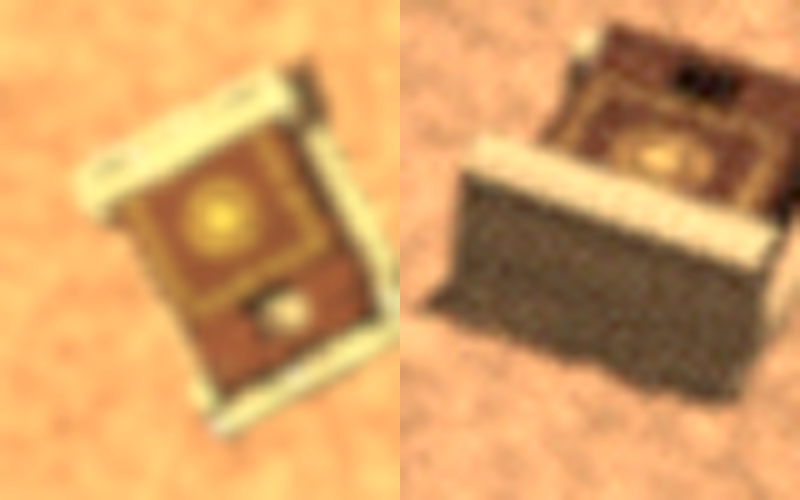

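The picture shows the pile sitting flat in the box. Its top face is under the cap, the slots are at the low front (about 285,310 in the left panel), and it lies within the walls on all sides.

```bash
python3 -c "
from h import *
print(job_done())"
```

```text
the job is handed in; nothing more can be done
None
```

I lifted all four tags off the pin together, re-gripped them on the board and packed them into the box under the cap; the job is handed in, but no verdict came back, and in the last picture the pile lies flat in the box with its slots at the low front.

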